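# Fit the finned spacer between drying painted boards

### The job

Five freshly painted sample boards stand in the drying rack and must be kept apart. Pick up the orange spacer by its grip bar and lower it centrally onto the rack so that its four fins go into the four gaps between the boards and its plate lies flat on the boards' top edges; do not let go of it until it is down. Leave the teal spacer, which does not fit, and the white bottle where they stand.

Things in the scene. Friction and masses are not known exactly. Their poses are not given: they have to be found in the camera images.
- spacer_orange: loose orange comb, 0.16 kg, standing on its fins: plate 64 (x) x 124 (y) x 8 mm, top at z = 50 mm; under it four fins, each 64 (x) x 6 (y) x 42 mm deep, at y = -45, -15, 15, 45 mm. Grip bar on top, centred, 14 (x) x 60 (y) mm, z = 50 to 86 mm. Origin: centre, level with the fin tips; z up. Seated: origin 54 mm above the rack's, y along the rack's y, either way round.
- rack: fixed wooden rack, base 112 (x) x 164 (y) x 16 mm, holding five painted boards firmly upright: each 100 mm long (x), 8 mm thick (y), top edge 96 mm above the table, at y = -60, -30, 0, 30, 60 mm; the four gaps between are 22 mm wide, centred at y = -45, -15, 15, 45 mm. Origin: centre of the underside, on the table; z up. A half turn about z is equivalent.
- spacer_teal: loose teal (grey-blue-green) comb, 0.16 kg, standing on its fins: plate 64 (x) x 124 (y) x 8 mm, top at z = 50 mm; under it five fins, each 64 (x) x 6 (y) x 42 mm deep, 22 mm apart (does not fit). Grip bar on top, centred, 14 (x) x 60 (y) mm, z = 50 to 86 mm. Origin: centre, level with the fin tips; z up. To be left alone.
- bottle: loose white plastic bottle, 42 mm in diameter, 130 mm tall, standing upright. Origin: centre of its underside; z up. To be left alone.
Mind the look-alikes: they are no part of the job. Of the things that look like the spacer_orange, the middle-sized one is meant.

How it is judged:
On the way:
1. the orange spacer, still gripped, is lowered until its fins are in the gaps and its plate is within 15 mm of the boards' top edges (x of spacer_orange in the frame of rack between -0.02 and 0.02 m and y of spacer_orange in the frame of rack between -0.012 and 0.012 m and angle between the y axis of spacer_orange and the y axis of rack, either way round below 0.3 rad and angle between spacer_orange's own z axis and vertical below 0.15 rad and z of spacer_orange in the frame of rack below 0.069 m and contact force between the fingers and spacer_orange above 0.3 N), for 0.1 s.
At the end, for the whole second after the job is handed in: Orange spacer at rest on the boards, fins in the four gaps: origin 45-60 mm above the rack's (home: 54), within 20 mm of its centre along and 12 mm across the boards, tilt under 0.15 rad, parallel within 0.3 rad; teal spacer and bottle within 30 mm of their starts (x of spacer_orange in the frame of rack between -0.02 and 0.02 m and y of spacer_orange in the frame of rack between -0.012 and 0.012 m and angle between the y axis of spacer_orange and the y axis of rack, either way round below 0.3 rad and angle between spacer_orange's own z axis and vertical below 0.15 rad and z of spacer_orange in the frame of rack between 0.045 and 0.06 m and linear speed of spacer_orange below 0.02 m/s and contact force between spacer_orange and rack above 0.3 N and distance of each of spacer_teal, bottle from where it was at the start of the episode below 0.03 m); the robot touches nothing.
It fails at once if the teal spacer is moved 30 mm or more, or tipped (distance of spacer_teal from where it was at the start of the episode above 0.03 m or angle between spacer_teal's own z axis and vertical above 0.5 rad).
It fails at once if the bottle is moved 30 mm or more, or knocked over (distance of bottle from where it was at the start of the episode above 0.03 m or angle between bottle's own z axis and vertical above 0.5 rad).
It also fails if it takes over 38 s, if anything falls off the work surface, if the arm or the gripper's body presses on something with over 40 N, if the wrist force passes 120 N, or if a joint passes its speed limit or range.

### The arm

A 6-joint arm with a two-finger parallel gripper is mounted at the origin on the work surface. World frame = base frame: x ahead of the robot, y to its left, z up, the work surface at z = 0. Lengths are in m, angles in rad, forces in N, time in s.
With the tool pointing down it reaches from about 0.35 to 0.775 m from the base axis. Payload 5.5 kg.
Tool frame: the origin (TCP) lies midway between the tips of the shut fingers; the grasp point (between the pads) lies 19 mm behind it; x points along the fingers, y is the direction in which the jaws open and shut, and the axes are right-handed (so a half turn about x gives the same grasp; the last joint's range is limited). The gripper opens to 85 mm and grips with 20 to 120 N. Pads are 22 mm wide; open, the fingers measure 114 mm over their backs; the gripper's body (76 mm by 85 mm) begins 54 mm behind the grasp point. The pads swing forward as they close: fully open they stand 13 mm farther back than shut.
Start: joints at [-1.391, 0.313, 0.046, 1.304, 0, 1.431], TCP at [0.181, -0.546, 0.231] pointing down, gripper open.
Joint ranges: [-2.76, 2.76], [-0.86, 1.69], [-1.03, 1.26], [-2.2, 2.34], [-1.47, 1.5], [-3.14, 3.14]. Speed limits (rad/s): [2.57, 2.57, 3.14, 3.14, 3.14, 3.14].

### API

Orientations are given as a unit quaternion [w, x, y, z].
In Python, from workcell import env, optics, order, models gives the robot as it stands. The module is installed in compiled form; this text tells all that it offers.
- The arm moves only by the tool servo_tool, never from a script. Its argument "moves" is a list of rows, each a list of 5 numbers: the shift along the tool's x, y, z in cm, then the turn about the tool's x in rad, then the closure, from -1 (fully open) to 1 (shut). A call has exactly 10 rows; each row shifts and turns the commanded pose from where the row before left it, along the tool's axes as they then stand; what a row does not reach is not made up. A row lasts 1/8 s, in which the tool goes at most 62.5 mm and 10.7 degrees, less where a joint would pass 70% of its speed; a pose out of reach is approached as far as the arm can. A call is refused whole if a number of a shift passes 6.25 or a number of a turn 0.188, either way. A call with a gripper value outside its range is refused whole. The fingers move at their own pace and stop on an object; "grip_force" is the grip in N (left out, the last holds). Time passes only in rows, so rows that do not move let the fingers close, or fill a call up. It gives the time, the measured TCP pose, the force and the opening at its end, in the units of the state.
- env.get_state(): the state, without advancing time (a new reading comes with each control period).
- optics.read_camera(name): name is "scene" or "top"; returns a dict with "pixels" (400x640x3 uint8, blue, green, red), "vertical_fov" (degrees; the focal length in pixels is half the picture's height over the tangent of half this angle, whatever the lens; pixels are square), "cx", "cy" (the principal point, pixels), "k1" (the pictures are not rectified: a ray, as slopes to the right and down, at radius r is drawn at 1 + k1 r^2 times it, then the intrinsics apply), "extrinsics" (4x4, takes a point from world to camera coordinates). Camera axes: x right, y up, looking along -z (the intrinsics and any distortion apply to the point x, -y, -z); pixel columns grow to the right and rows downward; lengths in m; the calibration is good to about 2 mm. A picture is of the moment at which its call begins. There is no depth.
- order.hand_in(): hands the job in, once; it reports no verdict.
Trained networks look in a picture, given as the dict that the camera call returned (one of the last four; its "shot" number tells which), for a name from the list of things; names that differ only in an ending like _2 or _b are one class to them, and where a whole thing is asked for, a point or a joint stands for the part that bears it (a point fixed in the world has none). Each returns a list of dicts, best first, with "conf" (0 to 1); they miss things now and then, are a little off and sometimes report something else, mostly with a low value. They report only what shows in the picture. A call takes as long as a camera call. They do not tell look-alikes from the thing itself.
- models.outline_of(name, picture): "pixels" (400x640 bool, what is visible of it) and "location" ([column, row] in pixels, amid what is visible of it).
- models.pinpoint(name, picture): "location" ([column, row] in pixels: a listed point, or the origin of a listed thing).
The state is a dict: "clock": time; "joint_pos": joint angles; "qvel": joint speeds; "tau": joint torques, N m; "tcp_pos": TCP position; "orientation": TCP orientation; "wrist_force": force on the tool from outside, world axes, zero at the start; "ft_torque": the same for the moment, N m; "finger_gap": finger opening in m.
Only numpy, scipy, OpenCV 4.12 (cv2) and the standard library are available. Lean on these libraries where they do the work, as an engineer would, in place of code of your own. Each camera call takes 0.05 s, during which the arm holds its last target.

## Working session

There is one attempt and no reset: what is moved stays moved. The work goes in short steps, Python scripts to look and compute and a tool call to move; the robot and the scene stay as the last step left them, time stands still between calls to the robot, and variables do not carry over. Pictures are saved under pics/ and viewed, and the job is handed in when it is done.

Besides the shell and the picture viewer there is one more tool, called by a JSON object that holds its "method" and its "body", one argument or row to a line. servo_tool: Moves the arm, as the interface text tells. Its arguments: {"type":"object","properties":{"moves":{"type":"array"},"grip_force":{"type":"number"}},"required":["moves"]}

```bash
mkdir -p pics
cat > h.py <<'E'
import numpy as np, cv2
from workcell import env, optics, order, models
def K(p):
    f=200/np.tan(np.radians(p["vertical_fov"])/2)
    return f,p["cx"],p["cy"],p["k1"]
def proj(p,X):
    f,cx,cy,k=K(p); X=np.atleast_2d(X); E=np.array(p["extrinsics"])
    c=X@E[:3,:3].T+E[:3,3]; u=c[:,0]/-c[:,2]; v=-c[:,1]/-c[:,2]; s=1+k*(u*u+v*v)
    return np.c_[cx+f*u*s,cy+f*v*s]
def ray(p,px,z):
    f,cx,cy,k=K(p); d=np.array([(px[0]-cx)/f,(px[1]-cy)/f]); q=d.copy()
    for _ in range(30): q=d/(1+k*(q@q))
    E=np.array(p["extrinsics"]); R=E[:3,:3]; o=-R.T@E[:3,3]; w=R.T@np.array([q[0],-q[1],-1])
    return o+w*(z-o[2])/w[2]
E
python3 - <<'E'
from h import *
s=env.get_state(); print(s)
for n in ["scene","top"]:
    p=optics.read_camera(n); cv2.imwrite(f"pics/{n}0.png",p["pixels"]); print(n,K(p),np.array(p["extrinsics"]).round(3).tolist())
    for t in ["spacer_orange","rack","spacer_teal","bottle"]:
        for o in models.outline_of(t,p): print(t,"out",round(o["conf"],2),np.round(o["location"]),o["pixels"].sum())
        for o in models.pinpoint(t,p): print(t,"pin",round(o["conf"],2),np.round(o["location"]))
E
```

```text
{'clock': 0.0, 'joint_pos': array([-1.39056405e+00,  3.13965686e-01,  4.49481353e-02,  1.30361577e+00,
        6.14771309e-07,  1.43117146e+00]), 'qvel': array([-6.49199416e-06, -6.11545639e-04, -1.51666858e-04,  2.07235254e-05,
        2.37548461e-03, -6.69673284e-05]), 'tau': array([ 2.74124768e-04, -4.80630291e+01,  2.98532224e+01,  1.96036912e-02,
       -4.27125599e-05,  6.78099369e-06]), 'tcp_pos': array([ 0.18067879, -0.54531421,  0.23041603]), 'orientation': array([-0.11195573, -0.69806989, -0.11325442,  0.69809583]), 'wrist_force': array([-0.07405836,  0.30777548, -1.09898248]), 'ft_torque': array([-0.00381174,  0.02327237, -0.0185419 ]), 'finger_gap': 0.08543987101834175}
scene (np.float64(400.3523480921274), 322.1539949068928, 204.69984425072724, -0.09889487733588295) [[0.039, 0.999, -0.004, 0.018], [-0.541, 0.025, 0.841, 0.251], [0.84, -0.031, 0.541, -1.456], [0.0, 0.0, 0.0, 1.0]]
spacer_orange out 0.71 [283. 187.] 370
spacer_orange out 0.64 [300. 208.] 1122
spacer_orange out 0.6 [370. 171.] 1526
spacer_orange out 0.18 [197. 204.] 1512
spacer_orange pin 0.76 [299. 225.]
s
[... 183 characters left out ...]
04.] 1441
spacer_teal pin 0.57 [201. 213.]
bottle out 0.88 [294. 247.] 975
bottle pin 0.67 [294. 269.]
top (np.float64(449.4556948547594), 319.7577886185456, 192.77971373893712, -0.015788668582161068) [[-0.022, -0.999, 0.033, -0.057], [0.993, -0.018, 0.115, -0.549], [-0.114, 0.035, 0.993, -0.849], [0.0, 0.0, 0.0, 1.0]]
spacer_orange out 0.74 [221. 297.] 4472
spacer_orange out 0.71 [358. 260.] 1220
spacer_orange out 0.66 [333. 191.] 2208
spacer_orange pin 0.96 [228. 294.]
spacer_orange pin 0.84 [333. 196.]
spacer_orange pin 0.65 [357. 258.]
rack pin 0.62 [213. 180.]
spacer_teal out 0.7 [464. 218.] 2206
spacer_teal pin 0.73 [457. 220.]
bottle out 0.58 [339. 113.] 596
bottle pin 0.8 [336. 123.]
```

View pics/scene0.png

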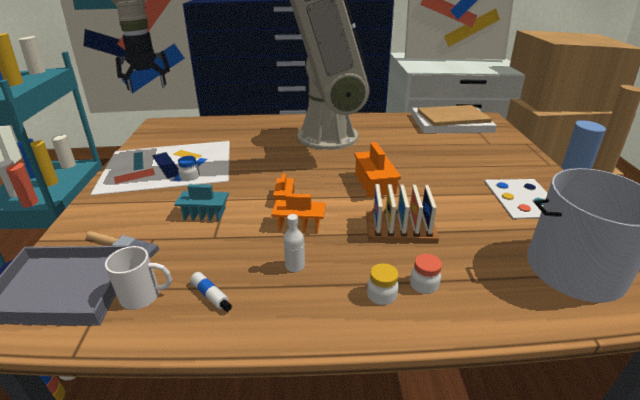

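View pics/top0.png

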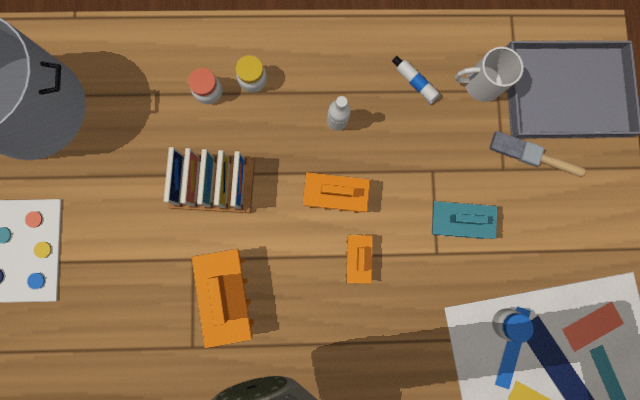

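Look-alikes for the orange spacer in the top picture: the middle one at (333,191), a small one at (360,260) and a large one at (221,297). By apparent size the middle one is at (333,191), since its area matches the teal spacer's. I'll check that in a close crop.

Run:
```python
from h import *
p=optics.read_camera("top"); q=optics.read_camera("scene")
np.save("top.npy",p,allow_pickle=True);np.save("sc.npy",q,allow_pickle=True)
a=p["pixels"]
cv2.imwrite("pics/c1.png",cv2.resize(a[165:300,290:390],None,fx=4,fy=4,interpolation=cv2.INTER_CUBIC))
cv2.imwrite("pics/c2.png",cv2.resize(a[140:220,155:265],None,fx=7,fy=7,interpolation=cv2.INTER_CUBIC))
from scipy.optimize import minimize
import cv2
def mask(p,seed):
    h=cv2.cvtColor(p["pixels"],cv2.COLOR_BGR2HSV); m=cv2.inRange(h,(5,215,90),(17,255,255))
    m=cv2.morphologyEx(m,cv2.MORPH_CLOSE,np.ones((3,3),np.uint8))
    n,l,st,c=cv2.connectedComponentsWithStats(m); 
    for i in range(1,n):
        if st[i,4]>100: print(i,st[i],c[i].round(1))
    return m
cv2.imwrite("pics/m.png",np.vstack([mask(p,0)[100:],mask(q,0)[100:]]))
```

```text
10 [320 179  47  19 238] [347.  189.1]
53 [214 272  36  51 575] [229.6 294.3]
1 [ 355  143   45   54 1409] [375.1 170. ]
2 [ 272  174   53   58 1422] [294.3 203.6]
```

View pics/c1.png

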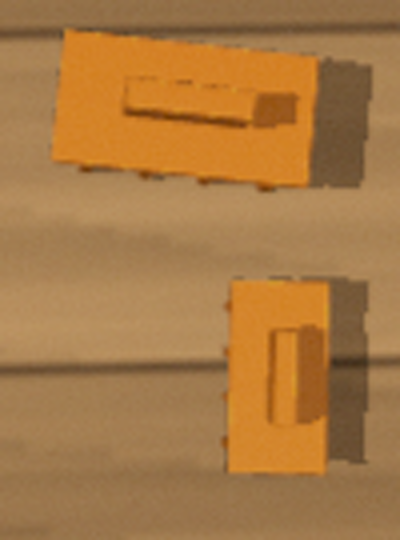

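View pics/c2.png

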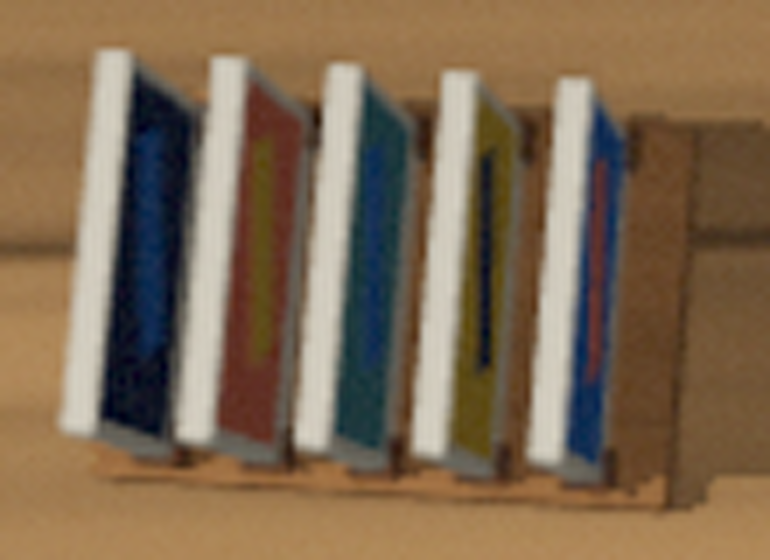

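View pics/m.png

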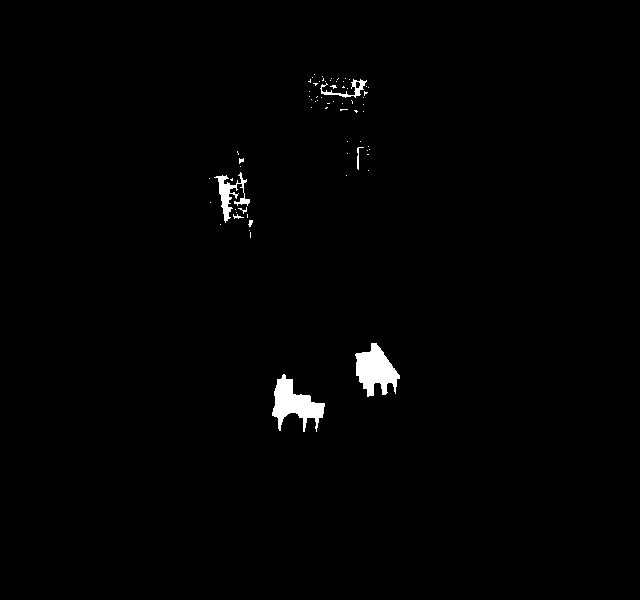

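The crop shows the middle-sized comb. Its plate is at about (306..369, 172..211) in the top picture, and its four fins show along the lower edge. The small one is below it. In the second crop the five white board tops are clear. I'll fit rectangles to the corners.

```bash
cat > fit.py <<'E'
from h import *
from scipy.optimize import least_squares
def fit(p,px,loc,z):
    loc=np.array(loc,float)
    def W(t):
        c,s=np.cos(t[2]),np.sin(t[2])
        return np.c_[loc@np.array([[c,s],[-s,c]])+t[:2],np.full(len(loc),z)]
    g=ray(p,np.mean(px,0),z)
    best=min((least_squares(lambda t:(proj(p,W(t))-px).ravel(),[g[0],g[1],a]) for a in (-.5,0,.5,1,-1)),key=lambda r:r.cost)
    return best.x,best.fun.reshape(-1,2)
E
python3 - <<'E'
from fit import *
p=np.load("top.npy",allow_pickle=True).item(); q=np.load("sc.npy",allow_pickle=True).item()
def px(c,s,o): return (np.array(c)+.5)/s-.5+np.array(o)
# image up=+x, image left=+y
c=px([(65,30),(318,57),(308,187),(53,160)],4,(290,165))
x,r=fit(p,c,[(.032,.062),(.032,-.062),(-.032,-.062),(-.032,.062)],.05); print("spacer",x.round(4),r.round(1).tolist())
c=px([(97,50),(592,80),(562,467),(62,432),(328,64),(362,66),(330,454),(296,450)],7,(155,140))
y,r=fit(p,c,[(.05,.064),(.05,-.064),(-.05,-.064),(-.05,.064),(.05,.004),(.05,-.004),(-.05,-.004),(-.05,.004)],.096); print("rack",y.round(4),r.round(1).tolist())
for t,zz in (("spacer_teal",0),("bottle",0)):
    for n,pp in(("top",p),("scene",q)):
        pp=optics.read_camera(n)
        for o in models.pinpoint(t,pp): print(t,n,o["conf"],ray(pp,o["location"],0).round(3))
# overlay in scene
im=q["pixels"].copy()
def boxl(t,pts,z):
    c,s=np.cos(t[2]),np.sin(t[2]); l=np.array(pts)@np.array([[c,s],[-s,c]])+t[:2]
    cv2.polylines(im,[proj(q,np.c_[l,np.full(4,z)]).round().astype(int)],True,(255,0,255),1)
R=lambda a,b:[(a,b),(a,-b),(-a,-b),(-a,b)]
boxl(x,R(.032,.062),.05);boxl(x,R(.007,.03),.086);boxl(y,R(.05,.064),.096);boxl(y,R(.056,.082),0.016)
cv2.imwrite("pics/ov.png",cv2.resize(im[130:280,250:450],None,fx=4,fy=4,interpolation=cv2.INTER_CUBIC))
E
```

```text
spacer [ 0.5473 -0.0988 -0.1214] [[-0.0, -0.1], [0.4, -0.2], [0.1, 0.1], [-0.5, 0.2]]
rack [ 0.5745  0.1483 -0.0782] [[0.4, 0.3], [-0.1, 0.4], [-0.1, -0.6], [0.0, 0.2], [0.3, 0.4], [-0.2, 0.3], [-0.4, -0.7], [0.1, -0.4]]
spacer_teal top 0.81 [ 0.491 -0.346  0.   ]
spacer_teal scene 0.8 [ 0.494 -0.353  0.   ]
bottle top 0.67 [ 0.701 -0.11   0.   ]
bottle scene 0.6 [ 0.7   -0.097  0.   ]
```

View pics/ov.png

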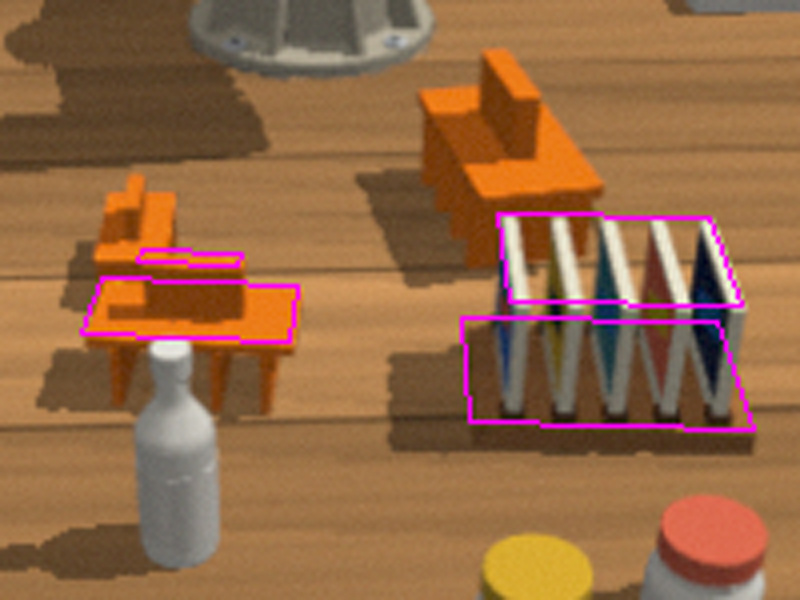

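```bash
cat > d.py <<'E'
from h import *
from scipy.spatial.transform import Rotation as Ro
def delta(tgt,yaw):
    s=env.get_state(); R=Ro.from_quat(np.roll(s["orientation"],-1)).as_matrix()
    y=R[:,1]; cur=np.arctan2(y[1],y[0]); 
    for k in (0,np.pi):
        d=(yaw+k-cur+np.pi)%(2*np.pi)-np.pi; t=-d if R[2,0]<0 else d
        R2=R@Ro.from_rotvec([t,0,0]).as_matrix()
        dp=np.array(tgt)-s["tcp_pos"]
        print("turn",t.round(3),"shift cm after turn",(R2.T@dp*100).round(2),"before",(R.T@dp*100).round(2))
    print("t",s["clock"],"tcp",s["tcp_pos"].round(4),"R",R.round(3).tolist(),"F",s["wrist_force"].round(2),"gap",s["finger_gap"].round(4),"q",s["joint_pos"].round(2))
E
python3 -c "
from d import *
delta([.5473,-.0988,.15],-.1214)"
```

```text
turn -1.13 shift cm after turn [  8.13  30.97 -48.82] before [  8.13 -30.92 -48.85]
turn 2.012 shift cm after turn [  8.13 -30.97  48.82] before [  8.13 -30.92 -48.85]Traceback (most recent call last):
  File "<string>", line 3, in <module>
    delta([.5473,-.0988,.15],-.1214)
    ~~~~~^^^^^^^^^^^^^^^^^^^^^^^^^^^
  File "d.py", line 11, in delta
    print("t",s["clock"],"tcp",s["tcp_pos"].round(4),"R",R.round(3).tolist(),"F",s["wrist_force"].round(2),"gap",s["finger_gap"].round(4),"q",s["joint_pos"].round(2))
                                                                                                                 ^^^^^^^^^^^^^^^^^^^^^
AttributeError: 'float' object has no attribute 'round'
```

{"method": "servo_tool", "body": {
  "moves": [
    [0, 0, 0, -0.161, -1],
    [0, 0, 0, -0.161, -1],
    [0, 0, 0, -0.161, -1],
    [0, 0, 0, -0.161, -1],
    [0, 0, 0, -0.161, -1],
    [0, 0, 0, -0.161, -1],
    [0, 0, 0, -0.164, -1],
    [0, 2.5, -4.0, 0, -1],
    [0, 2.8, -4.4, 0, -1],
    [0, 2.8, -4.4, 0, -1]
  ],
  "grip_force": 50
}}

```text
clock: 2.65
tcp_pos: [0.2773, -0.4276, 0.2313]
orientation: [0.469, 0.53, 0.468, -0.53]
wrist_force: [0.9, -1.1, 0.8]
finger_gap: 0.0854
```

```bash
sed -i 's/s\["finger_gap"\].round(4)/round(s["finger_gap"],4)/' d.py; python3 -c "
from d import *
delta([.5473,-.0988,.15],-.1214)"
```

```text
turn -0.0 shift cm after turn [  8.13  22.82 -35.91] before [  8.13  22.8  -35.92]
turn 3.141 shift cm after turn [  8.13 -22.82  35.91] before [  8.13  22.8  -35.92]
t 2.65 tcp [ 0.2773 -0.4276  0.2313] R [[0.0, 0.993, -0.122], [-0.0, -0.122, -0.993], [-1.0, 0.0, 0.0]] F [ 0.88 -1.05  0.75] gap 0.0854 q [-1.15  0.19 -0.12  1.26  0.    0.54]
```

{"method": "servo_tool", "body": {
  "moves": [
    [0, 2.85, -4.5, 0, -1],
    [0, 2.85, -4.5, 0, -1],
    [0, 2.85, -4.5, 0, -1],
    [0, 2.85, -4.5, 0, -1],
    [0, 2.85, -4.5, 0, -1],
    [0, 2.85, -4.5, 0, -1],
    [0.5, 2.85, -4.5, 0, -1],
    [2, 2.85, -4.4, 0, -1],
    [2.5, 0, 0, 0, -1],
    [2, 0, 0, 0, -1]
  ]
}}

```text
clock: 3.9
tcp_pos: [0.5465, -0.0986, 0.1601]
orientation: [-0.469, -0.529, -0.47, 0.529]
wrist_force: [0.2, -1.1, 0.1]
finger_gap: 0.0853
```

```bash
python3 -c "
from d import *
delta([.5473,-.0988,.056],-.1214)
for n in ['scene','top']:
    p=optics.read_camera(n);a=p['pixels']
    a=a[120:270,220:420] if n=='scene' else a[130:280,270:470]
    cv2.imwrite(f'pics/{n}1.png',cv2.resize(a,None,fx=3,fy=3,interpolation=cv2.INTER_CUBIC))
"
```

```text
turn 0.003 shift cm after turn [1.041e+01 9.000e-02 1.000e-02] before [1.041e+01 9.000e-02 1.000e-02]
turn -3.139 shift cm after turn [ 1.041e+01 -9.000e-02 -1.000e-02] before [1.041e+01 9.000e-02 1.000e-02]
t 3.9 tcp [ 0.5465 -0.0986  0.1601] R [[-0.001, 0.993, -0.119], [0.0, -0.119, -0.993], [-1.0, -0.001, 0.0]] F [ 0.21 -1.07  0.15] gap 0.0853 q [-0.32  0.31 -0.14  1.12 -0.    1.37]
```

View pics/scene1.png

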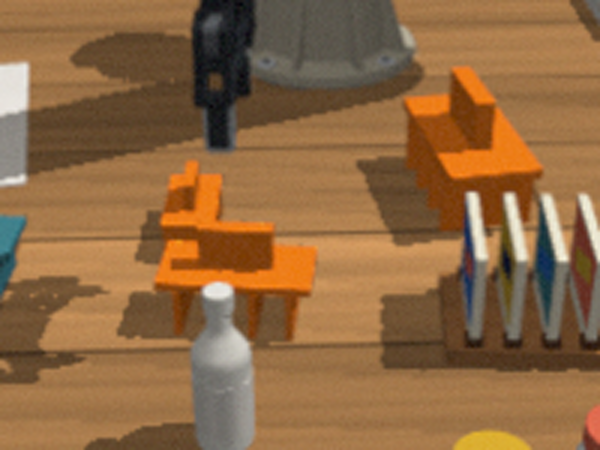

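View pics/top1.png

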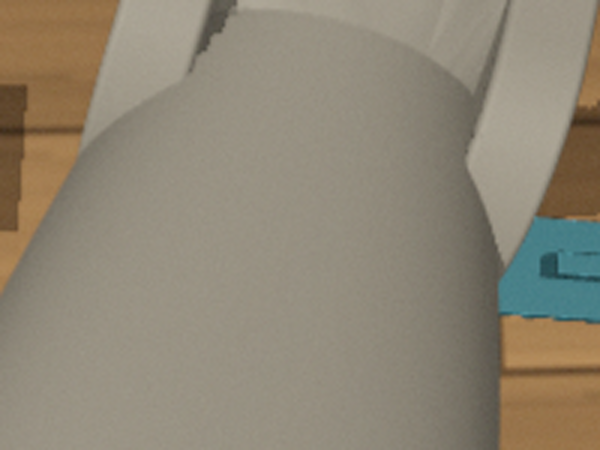

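Scene crop: the finger at (220,110) is directly above the orange bar at (235,245), and the bottle stands clear in front. The top view is blocked by the arm. Now I'll descend and close.

{"method": "servo_tool", "body": {
  "moves": [
    [2.0, 0.05, 0, 0, -1],
    [2.5, 0.03, 0, 0, -1],
    [2.5, 0, 0, 0, -1],
    [1.8, 0, 0, 0, -1],
    [1.0, 0, 0, 0, -1],
    [0.6, 0, 0, 0, -0.5],
    [0, 0, 0, 0, 1],
    [0, 0, 0, 0, 1],
    [0, 0, 0, 0, 1],
    [0, 0, 0, 0, 1]
  ],
  "grip_force": 50
}}

```text
clock: 5.25
tcp_pos: [0.5476, -0.1, 0.0579]
orientation: [0.469, 0.529, 0.468, -0.529]
wrist_force: [1.0, 0.3, 2.9]
finger_gap: 0.013
```

```bash
python3 -c "
from d import *
delta([.5473,-.0988,.056],-.1214)
for n in ['scene']:
    p=optics.read_camera(n);a=p['pixels']
    a=a[120:270,220:420]
    cv2.imwrite(f'pics/{n}2.png',cv2.resize(a,None,fx=3,fy=3,interpolation=cv2.INTER_CUBIC))
"
```

```text
turn 0.0 shift cm after turn [ 0.19 -0.04 -0.12] before [ 0.19 -0.04 -0.12]
turn -3.141 shift cm after turn [0.19 0.04 0.12] before [ 0.19 -0.04 -0.12]
t 5.25 tcp [ 0.5476 -0.1     0.0579] R [[0.001, 0.993, -0.121], [-0.001, -0.121, -0.993], [-1.0, 0.001, 0.0]] F [1.01 0.33 2.88] gap 0.013 q [-0.32  0.39 -0.29  0.89 -0.    1.37]
```

View pics/scene2.png

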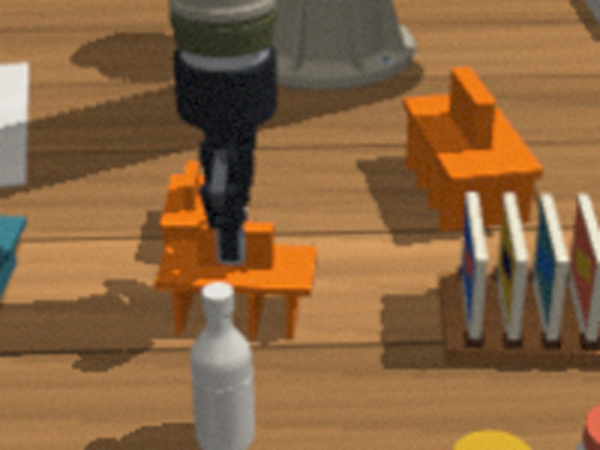

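The jaws hold the bar: gap 13 mm, with the finger at (231,240) near the middle of the bar. Now I'll lift.

{"method": "servo_tool", "body": {
  "moves": [
    [-0.6, 0, 0, 0, 1],
    [-1.2, 0, 0, 0, 1],
    [-1.6, 0, 0, 0, 1],
    [-1.8, 0, 0, 0, 1],
    [-1.8, 0, 0, 0, 1],
    [-1.8, 0, 0, -0.02, 1],
    [-1.8, 0, 0, -0.023, 1],
    [-1.4, 0, 0, 0, 1],
    [-0.6, 0, 0, 0, 1],
    [0, 0, 0, 0, 1]
  ]
}}

```text
clock: 6.55
tcp_pos: [0.5473, -0.0999, 0.1837]
orientation: [0.48, 0.519, 0.48, -0.519]
wrist_force: [-0.5, 0.2, -1.6]
finger_gap: 0.0134
```

```bash
python3 -c "
from d import *
delta([.5745,.1483,.18],-.0782)
for n in ['scene','top']:
    p=optics.read_camera(n);a=p['pixels']; np.save(n+'3.npy',p,allow_pickle=True)
    a=a[120:270,220:420] if n=='scene' else a[130:280,270:470]
    cv2.imwrite(f'pics/{n}3.png',cv2.resize(a,None,fx=4,fy=4,interpolation=cv2.INTER_CUBIC))
"
```

```text
turn -0.0 shift cm after turn [  0.36   0.78 -24.96] before [  0.36   0.78 -24.96]
turn 3.142 shift cm after turn [ 0.36 -0.78 24.96] before [  0.36   0.78 -24.96]
t 6.55 tcp [ 0.5473 -0.0999  0.1837] R [[0.001, 0.997, -0.078], [-0.0, -0.078, -0.997], [-1.0, 0.001, 0.0]] F [-0.54  0.17 -1.63] gap 0.0134 q [-0.32  0.29 -0.1   1.18 -0.    1.32]
```

View pics/scene3.png

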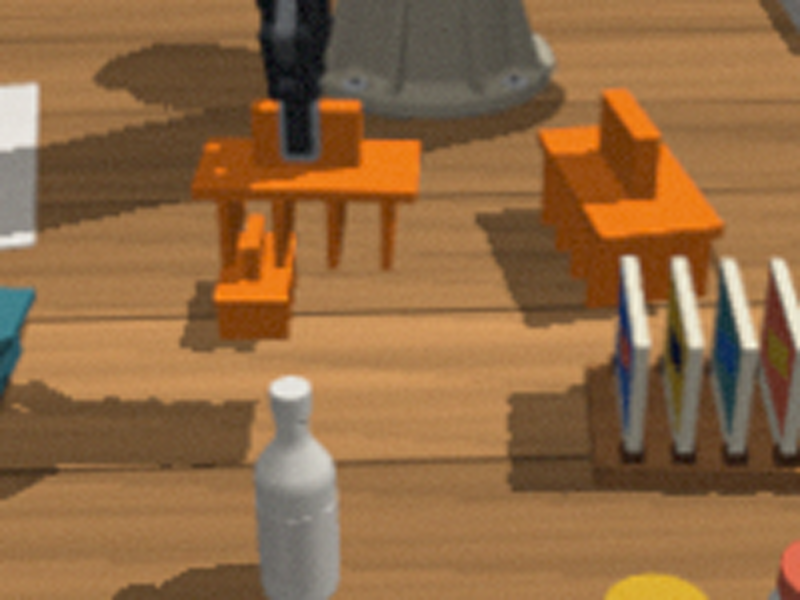

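View pics/top3.png

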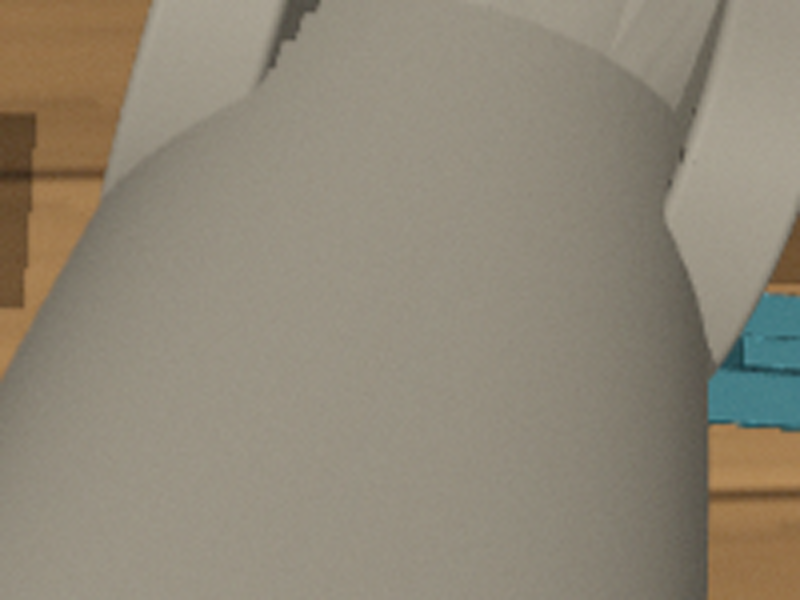

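Run:
```python
from fit import *
q=np.load("scene3.npy",allow_pickle=True).item()
cv2.imwrite("pics/z1.png",cv2.resize(q["pixels"][140:195,262:330],None,fx=11,fy=11,interpolation=cv2.INTER_CUBIC))
cv2.imwrite("pics/z2.png",cv2.resize(q["pixels"][175:250,360:445],None,fx=8,fy=8,interpolation=cv2.INTER_CUBIC))
```

```text
(no output)
```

View pics/z1.png

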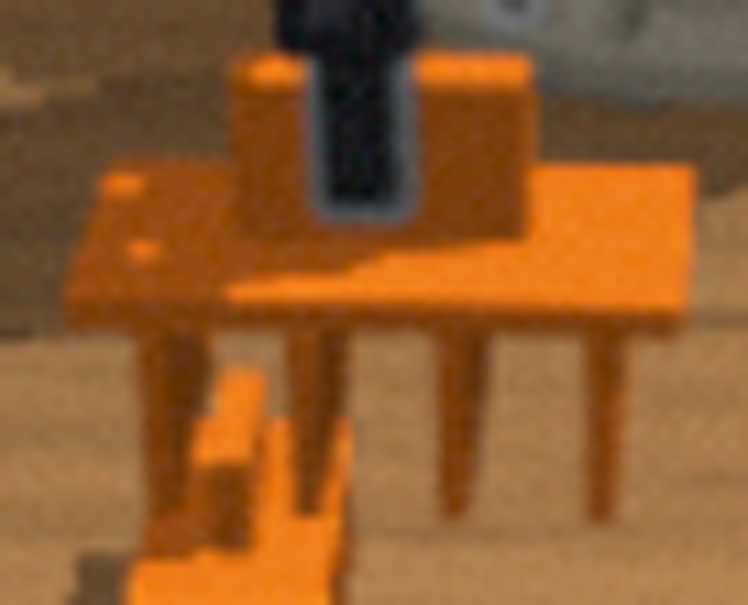

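View pics/z2.png

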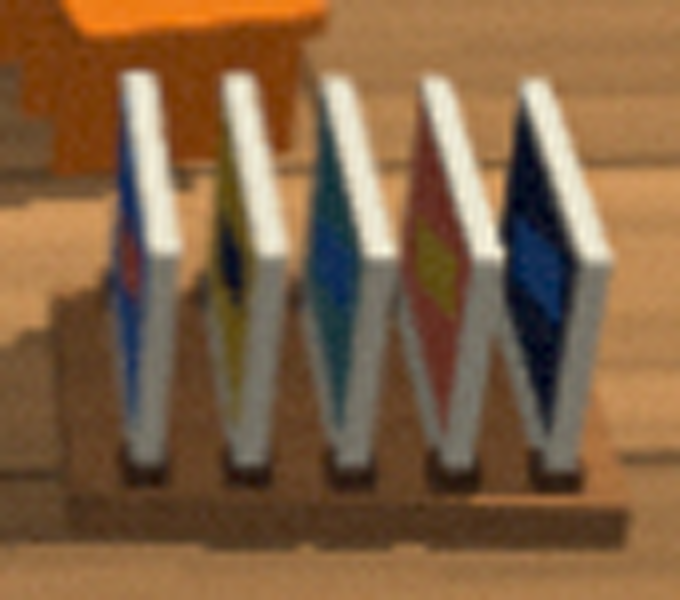

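Run:
```python
from fit import *
q=np.load("scene3.npy",allow_pickle=True).item()
def px(c,s,o): return (np.array(c)+.5)/s-.5+np.array(o)
c=px([(68,297),(690,310),(697,162),(113,160)],11,(262,140))
x,r=fit(q,c,[(.032,-.062),(.032,.062),(-.032,.062),(-.032,-.062)],.1758); print("spacer",x.round(4),r.round(1).tolist())
c=px([(240,50),(533,52)],11,(262,140)); print("bar back top corners", [ray(q,k,.2118).round(4) for k in c])
c=px([(120,72),(148,252),(548,80),(612,262)],8,(360,175))
y,r=fit(q,c,[(-.05,-.064),(.05,-.064),(-.05,.064),(.05,.064)],.096); print("rack",y.round(4),r.round(1).tolist())
```

```text
spacer [ 0.5502 -0.0951 -0.0749] [[-0.2, 0.2], [0.1, -0.4], [0.3, 0.2], [-0.1, -0.1]]
bar back top corners [array([ 0.5401, -0.1244,  0.2118]), array([ 0.5442, -0.0654,  0.2118])]
rack [ 0.5789  0.1493 -0.081 ] [[0.4, 0.1], [0.0, 0.1], [-0.3, 0.1], [-0.2, -0.1]]
```

```bash
python3 -c "
from d import *
delta([.5753,.1458,.1837],-.0782)"
```

```text
turn 0.0 shift cm after turn [ -0.1    0.93 -24.7 ] before [ -0.1    0.93 -24.7 ]
turn -3.142 shift cm after turn [-0.1  -0.93 24.7 ] before [ -0.1    0.93 -24.7 ]
t 6.65 tcp [ 0.5467 -0.0997  0.1827] R [[-0.001, 0.997, -0.078], [0.0, -0.078, -0.997], [-1.0, -0.001, -0.0]] F [-1.18  0.22 -1.4 ] gap 0.0134 q [-0.32  0.3  -0.1   1.18 -0.    1.32]
```

{"method": "servo_tool", "body": {
  "moves": [
    [0, 0, -1.2, 0, 1],
    [0, 0.2, -3.0, 0, 1],
    [0, 0.2, -4.0, 0, 1],
    [0, 0.2, -4.5, 0, 1],
    [0, 0.2, -4.5, 0, 1],
    [0, 0.1, -3.8, 0, 1],
    [0, 0, -2.4, 0, 1],
    [0, 0, -1.3, 0, 1],
    [0, 0, 0, 0, 1],
    [0, 0, 0, 0, 1]
  ]
}}

```text
clock: 7.9
tcp_pos: [0.5752, 0.145, 0.1831]
orientation: [-0.48, -0.519, -0.48, 0.52]
wrist_force: [-0.0, 0.3, -1.9]
finger_gap: 0.0126
```

```bash
python3 -c "
from d import *
delta([.5753,.1458,.13],-.0782)
q=optics.read_camera('scene'); np.save('scene4.npy',q,allow_pickle=True)
cv2.imwrite('pics/z4.png',cv2.resize(q['pixels'][130:250,350:450],None,fx=5,fy=5,interpolation=cv2.INTER_CUBIC))"
```

```text
turn -0.001 shift cm after turn [ 5.31  0.01 -0.08] before [ 5.31  0.01 -0.08]
turn 3.141 shift cm after turn [ 5.31 -0.01  0.08] before [ 5.31  0.01 -0.08]
t 7.9 tcp [0.5752 0.145  0.1831] R [[-0.0, 0.997, -0.079], [-0.0, -0.079, -0.997], [-1.0, -0.0, 0.001]] F [-0.    0.34 -1.9 ] gap 0.0126 q [ 0.11  0.37  0.    1.21 -0.    1.76]
```

View pics/z4.png

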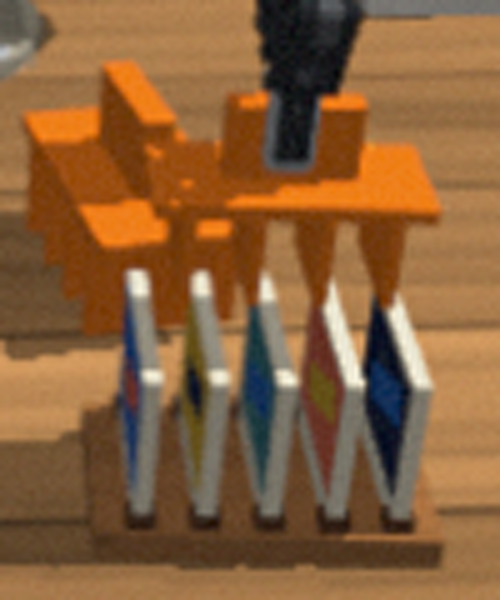

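Run:
```python
from fit import *
q=np.load("scene4.npy",allow_pickle=True).item()
def px(c,s,o): return (np.array(c)+.5)/s-.5+np.array(o)
c=px([(438,210),(419,145)],5,(350,130))
x,r=fit(q,c,[(.032,.062),(-.032,.062)],.1752); print("spacer",x.round(4),r.round(2).tolist())
im=cv2.resize(q['pixels'][130:250,350:450],None,fx=5,fy=5,interpolation=cv2.INTER_CUBIC)
# overlay expected aligned w/ scene-fitted rack
t=np.array([.5789,.1493,-.081])
def pl(pts,z,col):
    c,s=np.cos(t[2]),np.sin(t[2]); l=np.array(pts)@np.array([[c,s],[-s,c]])+t[:2]
    u=proj(q,np.c_[l,np.full(len(l),z)]); u=(u-[350,130]+.5)*5-.5
    cv2.polylines(im,[u.round().astype(int)],True,col,1)
R=lambda a,b,o=0:[(a,b+o),(a,-b+o),(-a,-b+o),(-a,b+o)]
pl(R(.032,.062),.1752,(255,0,255)); pl(R(.007,.03),.2112,(255,0,255))
for o in(-.045,-.015,.015,.045): pl(R(.032,.003,o),.1252,(255,255,0))
cv2.imwrite('pics/z5.png',im)
```

```text
spacer [ 0.575   0.1485 -0.1473] [[-0.0, 0.08], [0.0, -0.09]]
```

View pics/z5.png

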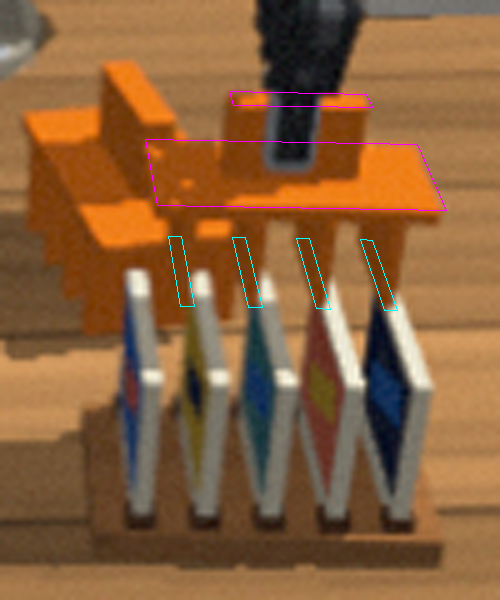

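The bar and fins match the expected outlines to within about 1 px, roughly 2 mm towards -y. I'll correct by 1.5 mm and lower into the gaps.

{"method": "servo_tool", "body": {
  "moves": [
    [0, 0.05, -0.15, 0, 1],
    [0.5, 0, 0, 0, 1],
    [0.7, 0, 0, 0, 1],
    [0.7, 0, 0, 0, 1],
    [0.7, 0, 0, 0, 1],
    [0.7, 0, 0, 0, 1],
    [0.7, 0, 0, 0, 1],
    [0.5, 0, 0, 0, 1],
    [0.2, 0, 0, 0, 1],
    [0, 0, 0, 0, 1]
  ]
}}

```text
clock: 9.2
tcp_pos: [0.5759, 0.1471, 0.1362]
orientation: [-0.48, -0.519, -0.48, 0.519]
wrist_force: [0.9, 0.8, -1.3]
finger_gap: 0.0132
```

```bash
python3 -c "
from d import *
delta([.5758,.1470,.112],-.0782)
q=optics.read_camera('scene')
cv2.imwrite('pics/z6.png',cv2.resize(q['pixels'][130:250,350:450],None,fx=5,fy=5,interpolation=cv2.INTER_CUBIC))"
```

```text
turn 0.0 shift cm after turn [ 2.42 -0.01  0.01] before [ 2.42 -0.01  0.01]
turn -3.141 shift cm after turn [ 2.42  0.01 -0.01] before [ 2.42 -0.01  0.01]
t 9.2 tcp [0.5759 0.1471 0.1362] R [[-0.0, 0.997, -0.078], [-0.0, -0.078, -0.997], [-1.0, -0.0, 0.0]] F [ 0.87  0.85 -1.3 ] gap 0.0132 q [ 0.12  0.39 -0.08  1.1  -0.    1.76]
```

View pics/z6.png

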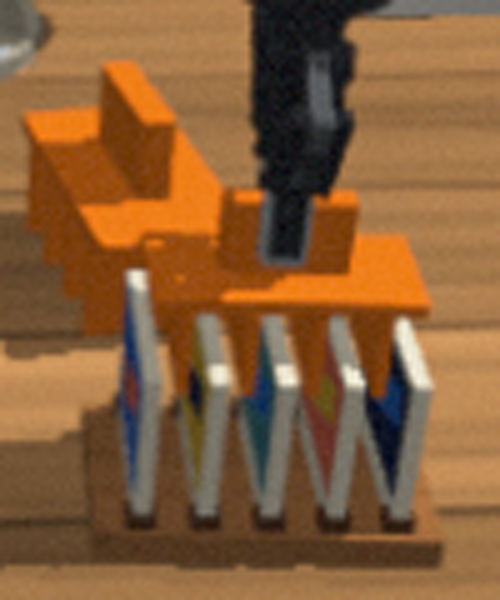

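The fins sit in the gaps with a board between each pair (tips near row 390 of the crop), and there is no contact force. I'll lower the rest of the way.

{"method": "servo_tool", "body": {
  "moves": [
    [0.4, 0, 0, 0, 1],
    [0.5, 0, 0, 0, 1],
    [0.5, 0, 0, 0, 1],
    [0.4, 0, 0, 0, 1],
    [0.3, 0, 0, 0, 1],
    [0.15, 0, 0, 0, 1],
    [0.1, 0, 0, 0, 1],
    [0, 0, 0, 0, 1],
    [0, 0, 0, 0, 1],
    [0, 0, 0, 0, 1]
  ]
}}

```text
clock: 10.5
tcp_pos: [0.576, 0.1472, 0.1129]
orientation: [0.48, 0.519, 0.48, -0.519]
wrist_force: [0.6, -0.5, -0.9]
finger_gap: 0.0132
```

```bash
python3 -c "
from d import *
delta([.5758,.1470,.112],-.0782)
q=optics.read_camera('scene')
cv2.imwrite('pics/z7.png',cv2.resize(q['pixels'][130:250,350:450],None,fx=5,fy=5,interpolation=cv2.INTER_CUBIC))"
```

```text
turn 0.0 shift cm after turn [ 0.09 -0.02  0.02] before [ 0.09 -0.02  0.02]
turn -3.141 shift cm after turn [ 0.09  0.02 -0.02] before [ 0.09 -0.02  0.02]
t 10.5 tcp [0.576  0.1472 0.1129] R [[0.0, 0.997, -0.078], [-0.0, -0.078, -0.997], [-1.0, 0.0, 0.0]] F [ 0.58 -0.55 -0.88] gap 0.0132 q [ 0.12  0.41 -0.11  1.05 -0.    1.76]
```

View pics/z7.png

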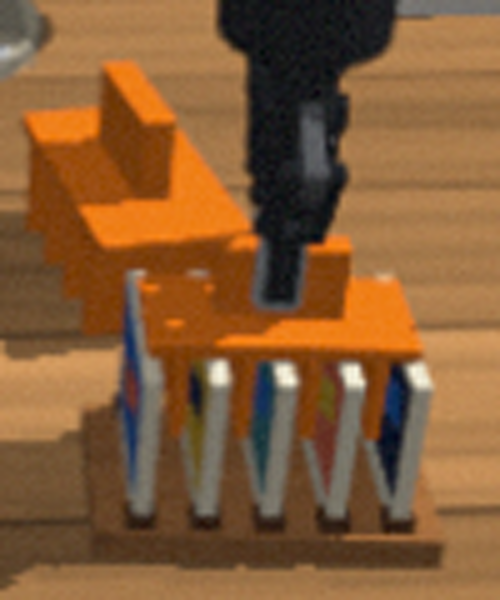

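The plate is about 1 mm above the board tops, with all four fins in. I'll lower a little more until contact.

{"method": "servo_tool", "body": {
  "moves": [
    [0.1, 0, 0, 0, 1],
    [0.05, 0, 0, 0, 1],
    [0.05, 0, 0, 0, 1],
    [0, 0, 0, 0, 1],
    [0, 0, 0, 0, 1],
    [0, 0, 0, 0, 1],
    [0, 0, 0, 0, 1],
    [0, 0, 0, 0, 1],
    [0, 0, 0, 0, 1],
    [0, 0, 0, 0, 1]
  ]
}}

```text
clock: 11.8
tcp_pos: [0.5761, 0.1472, 0.1118]
orientation: [0.48, 0.519, 0.48, -0.519]
wrist_force: [-1.8, -0.1, 5.8]
finger_gap: 0.0135
```

Contact is felt: 5.8 N upward at the wrist. I'll release partly and retreat straight up.

{"method": "servo_tool", "body": {
  "moves": [
    [0, 0, 0, 0, 0.4],
    [0, 0, 0, 0, -0.2],
    [0, 0, 0, 0, -0.2],
    [0, 0, 0, 0, -0.2],
    [-0.5, 0, 0, 0, -0.2],
    [-1.5, 0, 0, 0, -0.2],
    [-3, 0, 0, 0, -0.2],
    [-3, 0, 0, 0, -0.2],
    [-3, 0, 0, 0, -0.2],
    [-1, 0, 0, 0, -0.2]
  ]
}}

```text
clock: 13.05
tcp_pos: [0.5772, 0.1473, 0.234]
orientation: [0.481, 0.52, 0.479, -0.518]
wrist_force: [-0.2, 0.2, -0.0]
finger_gap: 0.0514
```

{"method": "servo_tool", "body": {
  "moves": [
    [0, 0, 3, 0, -0.2],
    [0, 0, 5, 0, -0.2],
    [0, 0, 5, 0, -0.2],
    [0, 0, 5, 0, -0.2],
    [0, 0, 5, 0, -0.2],
    [0, 0, 2, 0, -0.2],
    [0, 0, 0, 0, -0.2],
    [0, 0, 0, 0, -0.2],
    [0, 0, 0, 0, -0.2],
    [0, 0, 0, 0, -0.2]
  ]
}}

```text
clock: 14.3
tcp_pos: [0.5565, -0.101, 0.2308]
orientation: [0.481, 0.519, 0.481, -0.519]
wrist_force: [0.7, 0.3, 0.2]
finger_gap: 0.0511
```

Run:
```python
from d import *
delta([.5758,.1470,.112],-.0782)
for n in ("scene","top"):
    q=optics.read_camera(n); np.save(n+"8.npy",q,allow_pickle=True); cv2.imwrite(f'pics/{n}8.png',q["pixels"])
    for t in ["spacer_teal","bottle"]:
        for o in models.pinpoint(t,q): print(n,t,round(o["conf"],2),ray(q,o["location"],0).round(3))
    a=q["pixels"][140:240,350:450] if n=="scene" else q["pixels"][130:230,155:255]
    cv2.imwrite(f'pics/{n}8c.png',cv2.resize(a,None,fx=5,fy=5,interpolation=cv2.INTER_CUBIC))
```

```text
turn 0.002 shift cm after turn [ 1.188e+01 -2.000e-02 -2.487e+01] before [ 11.88   0.03 -24.87]
turn -3.14 shift cm after turn [1.188e+01 2.000e-02 2.487e+01] before [ 11.88   0.03 -24.87]
t 14.3 tcp [ 0.5565 -0.101   0.2308] R [[0.0, 0.997, -0.076], [0.0, -0.076, -0.997], [-1.0, 0.0, -0.0]] F [0.69 0.31 0.25] gap 0.0511 q [-0.32  0.29  0.02  1.3   0.    1.33]
scene spacer_teal 0.77 [ 0.48  -0.357  0.   ]
scene bottle 0.95 [ 0.699 -0.104  0.   ]
top spacer_teal 0.54 [0.576 0.152 0.   ]
```

View pics/scene8c.png

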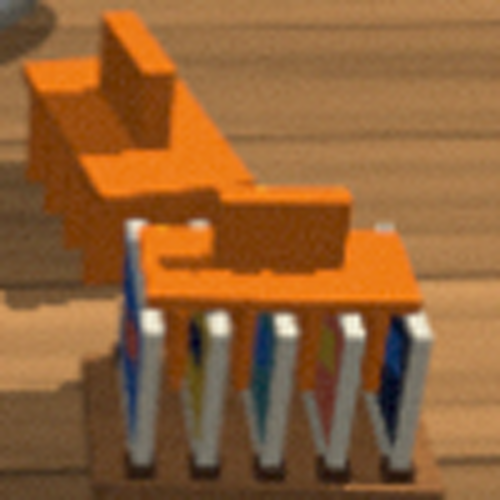

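View pics/top8c.png

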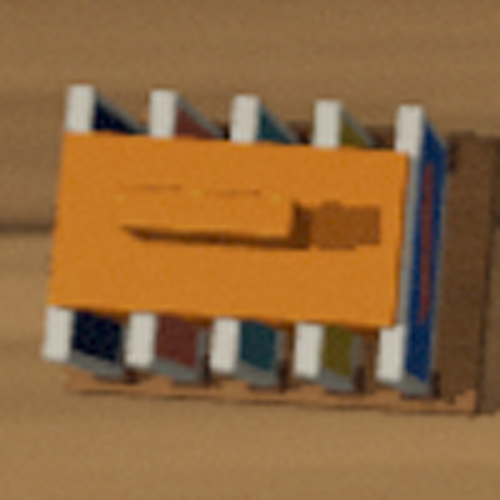

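View pics/scene8.png

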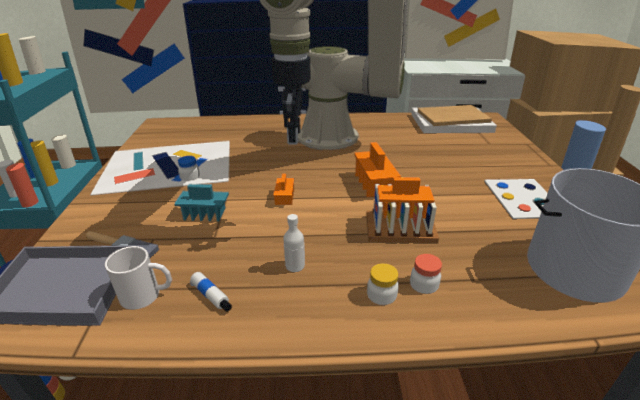

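Run:
```python
from fit import *
q=np.load("top8.npy",allow_pickle=True).item()
c=(np.array([(63,132),(407,152),(393,327),(48,305)])+.5)/5-.5+np.array([155,130])
x,r=fit(q,c,[(.032,.062),(.032,-.062),(-.032,-.062),(-.032,.062)],.104); print(x.round(4),r.round(1).tolist())
y=np.array([.5745,.1483,-.0782]);c,s=np.cos(y[2]),np.sin(y[2]);d=(x-y)[:2];print("in rack",np.array([[c,s],[-s,c]])@d)
```

```text
[ 0.575   0.1489 -0.0777] [[0.1, -0.3], [0.1, -0.1], [0.2, 0.0], [-0.4, 0.3]]
in rack [0.00042209 0.00067658]
```

The spacer is within 1 mm of centre and within 0.001 rad of parallel to the boards. The teal spacer and bottle stand where they were, and the robot is clear. I'll hand in.

```bash
python3 -c "
from h import *
print(order.hand_in())"
```

```text
the job is handed in; nothing more can be done
None
```

The orange spacer is on the rack with its four fins in the four gaps and its plate flat on the boards. I handed the job in at about 14.4 s on the robot's clock.

- **What I did:** I picked the middle-sized of the three orange combs, gripped it by its bar and lifted it. I then lowered it in stages until the wrist felt 5.8 N of contact. Only then did I release it and move the arm clear.
- **Final fit:** In the last top picture the spacer is about 0.4 mm off centre along the boards and 0.7 mm across them. It is parallel to them within 0.001 rad.
- **Teal spacer and bottle:** Both look upright and in place in the last scene picture. The networks put the teal spacer within about 15 mm of its start and the bottle within about 7 mm, which is their usual scatter.
- **Checks that failed or disagreed:**
  - In the last top picture the teal network's only report was a wrong one: it put the teal spacer on the rack, where the orange one sits.
  - It reported no bottle there, because the arm blocked part of the view.
  - Before lowering, the two cameras disagreed by about 3 mm on how far to move the spacer; I used a value between them.
  - A rough two-point check gave a 0.07 rad turn error, which the final check did not confirm.

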